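# Dock a reagent cassette in the cytometer's loader lane

## Task

Take the blue-capped reagent cassette from the bench and stand it gently on the cytometer's loader deck, nose first in the flared mouth of the lane, and let go of it. Then push it from behind with closed fingers, gently, so that the guides centre it, until it clicks past the detent and stays home against the end stop: feel for the stop and never push harder than 25 N. Leave the other cassettes and the things on the bench where they are.

Things in the scene. Friction and masses are not known exactly. Their poses are not given: they have to be found in the camera images.
- cassette_center (a point): Centre of the blue-capped reagent cassette, loose, upright: 110 mm long, 36 wide, 62 tall, 0.25 to 0.42 kg. 31 mm above its underside; x along its length to the rounded nose, z up. Dark foot 36 mm wide, 14 tall; above it the light body, 30 mm wide, 14 to 50 mm up (grip it across y); three blue caps on top. The flat tail is 55 mm behind this point. Ribs on its flanks serve the detent.
- cassette_nose (a point): Middle of the cassette's nose face, 55 mm ahead of its centre along its x, 31 mm above its underside; a small blue mark on top shows the nose end.
- lane_mouth (a point): Middle of the flared mouth of the loader's lane, on the deck surface; x in the push direction, towards the machine, z up. Two aluminium guides, 14 mm tall and 8 thick, start here 84 mm apart and narrow to 38 mm at the throat, 65 mm on. The deck before the mouth is free for 100 mm: the cassette is stood there, nose just inside the mouth.
- lane_throat (a point): Middle of the throat on the deck surface; axes as at the mouth. Walls 38 mm apart and 14 mm tall go on 107 mm beyond it to an adjustable end stop, a grey block with two arms, 53 mm tall. Where the stop is clamped is not measured: the cassette's nose, when home, is 103 to 147 mm past this point, so feel for it.
- loader: The white cytometer with its loader deck; origin on the bench under the throat, axes as there. The deck is 22 mm above the bench, 240 mm wide, from 165 mm before the origin to the housing (420 mm wide, 300 tall) 180 mm beyond it. In the lane, more than 25 N of finger force on the cassette (push or squeeze) damages the stop; so does banging it down on the deck.
- dock (a joint): Travel of the blue sprung docking plate on the stop (m): 0 out, about 0.008 with the cassette home on the hard stop. It gives 1 to 1.5 N over the last 8 mm; sprung rollers ride over the ribs, so the push rises to 7 to 11 N, drops as it clicks over 3 mm before the stop, and the rollers hold it home. Short of the click it is thrust back. Stopping the push at 13 to 16 N is sure.
- orange_cassette_center (a point): Centre of a like cassette with orange caps (same sizes and axes), to be left alone.
- white_cassette_center (a point): Centre of a like cassette with white caps (same sizes and axes), to be left alone.
- media_bottle: Jar with blue cap, 70 mm across, 150 mm tall; origin under its centre. Leave alone.
- tip_box: Green pipette-tip box with clear lid, 80 x 120 x 70 mm; origin under its centre. Leave alone.
- tube_rack: Orange rack of capped tubes, 70 x 150 x 74 mm; origin under its centre. Leave alone.
- beaker: Glass beaker, 70 mm across, 85 mm tall; origin under its centre. Leave alone.
- timer: Flat grey bench timer, 130 x 45 x 16 mm; origin under its centre. Leave alone.
Things that resemble listed ones, but are neither listed nor needed, are in the scene too. What is shaped like the part that bears cassette_center but red or yellow is not meant.

How it is judged (in metres and radians):
On the way, in this order (a step that is already met when the one before it is completed fails the run):
1. the cassette stands upright on the deck, released, with its nose in the flared mouth (at most 65 mm before the throat, and not yet past it by more than 20 mm) (angle between cassette_center's own z axis and vertical below 0.05 rad and contact force between the fingers and cassette below 0.2 N and x of cassette_nose in the frame of lane_throat between -0.065 and 0.02 m and z of cassette_center in the frame of lane_throat between 0.027 and 0.034 m and y of cassette_nose in the frame of lane_throat between -0.03 and 0.03 m), for 0.2 s.
2. the cassette is pushed home: the docking plate is pressed in by more than 6.5 mm (value of joint dock above 0.0065 m), for 0.1 s.
At the end, for the whole second after the job is handed in: The cassette is released and at rest, upright on the deck in the lane, nose towards the machine, centred within 3 mm and in line within 0.04 rad, and holds the docking plate pressed in by more than 6.5 mm by itself (caught behind the detent) (value of joint dock above 0.0065 m and x of cassette_nose in the frame of lane_throat above 0.098 m and y of cassette_center in the frame of lane_throat between -0.003 and 0.003 m and z of cassette_center in the frame of lane_throat below 0.034 m and angle between the x axis of cassette_center and the x axis of lane_throat, either way round below 0.04 rad and linear speed of cassette below 0.01 m/s and angle between cassette_center's own z axis and vertical below 0.05 rad and contact force between the fingers and cassette below 0.2 N); the robot touches nothing.
It fails at once if the fingers press on the cassette with more than 25 N in all (push or squeeze) once its nose is more than 25 mm past the throat (x of cassette_nose in the frame of lane_throat above 0.025 m and z of cassette_center in the frame of lane_throat below 0.04 m and contact force between the fingers and cassette above 25 N).
It fails at once if the cassette banged down: more than 80 N between it and the loader (contact force between cassette and loader above 80 N).
It fails at once if the cassette tipped by more than 0.5 rad (angle between cassette_center's own z axis and vertical above 0.5 rad).
It fails at once if a bystander moved by more than 20 mm (distance of any of orange_cassette, white_cassette, media_bottle, tip_box, tube_rack, beaker, timer from where it was at the start of the episode above 0.02 m).
It fails at once if a bystander tipped by more than 0.5 rad (angle between any of orange_cassette, white_cassette, media_bottle, tip_box, tube_rack, beaker, timer's own z axis and vertical above 0.5 rad).
It also fails if it takes over 61 s, if anything falls off the work surface, if the arm or the gripper's body presses on something with over 40 N, if the wrist force passes 120 N, or if a joint passes its speed limit or range.

## Robot

A 6-joint arm with a two-finger parallel gripper is mounted at the origin on the work surface. World frame = base frame: x ahead of the robot, y to its left, z up, the work surface at z = 0. Lengths are in mm, angles in rad, forces in N, time in s.
With the tool pointing down it reaches from about 325 to 900 mm from the base axis. Payload 6.1 kg.
Tool frame: the origin (TCP) lies between the finger pads; the fingertips stand 22 mm ahead of it and the grasp point (between the pads) lies 3 mm ahead of it (r.tip_extent is the distance from the TCP to the fingertips, in mm); z points along the fingers, y is the direction in which the jaws open and shut (so a half turn about z gives the same grasp; the last joint's range is limited). The gripper opens to 85 mm and grips with 20 to 120 N. Pads are 22 mm wide; open, the fingers measure 114 mm over their backs; the gripper's body (76 mm by 85 mm) begins 54 mm behind the grasp point. The pads swing forward as they close: fully open they stand 13 mm farther back than shut.
Start: joints at [-1.308, 0.22, 1.526, -0, 1.395, -0.126], TCP at [236.916, -578.348, 253.3] pointing down, gripper open.
Joint ranges: [-2.98, 2.98], [-0.91, 2.08], [0.09, 2.57], [-1.24, 4.39], [0.2, 2.65], [-2.68, 2.68]. Speed limits (rad/s): [2.57, 2.57, 3.01, 3.14, 3.14, 3.14].

## Interface

Orientations are given as a 3x3 rotation matrix whose columns are the frame's x, y, z axes.
In Python, from plant import r gives the robot as it stands. Calls block until the motion is done:
- r.movep(position, orientation): joint-space move of the TCP to a pose.
- r.line_to(position, rate=150, attitude=None): straight line of the TCP; attitude=None keeps the orientation; rate is the mean speed in mm/s.
- r.goto_joints(angles): joint-space move.
- r.command_gripper(opening, squeeze=None): opening from 0.0 (shut) to 1.0 (fully open); squeeze is the grip in N (None keeps the last); returns when the fingers have stopped.
- r.wait(seconds).
- r.inverse_kinematics(position, orientation): joint angles nearest the present ones, or None.
- r.get_obs(): the state.
- r.capture(name): name is "scene" or "top" or "wrist"; returns the picture (384x512x3 uint8, red, green, blue); there is no depth.
- r.get_calibration(name): a dict with "K" (3x3 intrinsics, pixels), "position" and "orientation" of the camera in the world; the wrist camera has in their place "mount" (4x4, takes a point from camera to tool coordinates, whose origin is the TCP and whose axes are the flange's). Camera axes: x right, y down, z forward; pixel columns grow to the right and rows downward; lengths in mm; the calibration is good to about 2 mm. A picture is of the moment at which its call begins: read the wrist's pose just before it. get_calibration takes no time and is no camera call.
A pose or a line that the arm cannot do raises r.MotionError and nothing moves.
- r.close_job(): hands the job in, once; it reports no verdict.
The state is a dict: "time": time; "joint_positions": joint angles; "joint_velocities": joint speeds; "joint_efforts": joint torques, N m; "tool_pos": TCP position; "ee_rot": TCP orientation; "wrist_force": force on the tool from outside, world axes, zero at the start; "torque": the same for the moment, N m; "gripper_width": opening from 0.0 (shut) to 1.0 (fully open).
Only numpy, scipy, OpenCV 4.12 (cv2) and the standard library are available. Lean on these libraries where they do the work, as an engineer would, in place of code of your own. Each camera call takes 0.05 s, during which the arm holds its last target.

## Working session

There is one attempt and no reset: what is moved stays moved. The work goes in short steps, each a Python script; the robot and the scene stay as the last script left them, time stands still between calls to the robot, and variables do not carry over. Pictures are saved under pics/ and viewed, and the job is handed in when it is done.

```bash
mkdir -p pics; ls
python3 - <<'E'
from plant import r
import cv2
for n in ["scene","top","wrist"]:
    im=r.capture(n); cv2.imwrite(f"pics/{n}0.png",im[:,:,::-1])
    c=r.get_calibration(n); print(n,{k:(v.round(3).tolist() if hasattr(v,'round') else v) for k,v in c.items()})
o=r.get_obs(); print(o)
E
```

```text
pics
scene {'K': [[461.384, 0.0, 255.747], [0.0, 461.384, 192.853], [0.0, 0.0, 1.0]], 'position': [1415.828, -846.98, 802.885], 'orientation': [[0.649, 0.409, -0.642], [0.76, -0.371, 0.533], [-0.021, -0.834, -0.552]]}
top {'K': [[373.204, 0.0, 252.652], [0.0, 373.204, 193.973], [0.0, 0.0, 1.0]], 'position': [401.458, -149.527, 1167.509], 'orientation': [[0.019, -0.99, 0.14], [-1.0, -0.017, 0.017], [-0.014, -0.14, -0.99]]}
wrist {'K': [[297.509, 0.0, 252.68], [0.0, 297.509, 187.911], [0.0, 0.0, 1.0]], 'mount': [[0.0, -0.958, -0.286, 74.781], [1.0, 0.0, 0.001, 0.1], [-0.0, -0.286, 0.958, -121.833], [0.0, 0.0, 0.0, 1.0]]}
{'time': 0.15, 'joint_positions': array([-1.30805895e+00,  2.21054562e-01,  1.52736492e+00,  2.86138395e-05,
        1.39472736e+00, -1.26089305e-01]), 'joint_velocities': array([-0.00060935, -0.00137097, -0.00155461, -0.00028765, -0.00077971,
       -0.00034702]), 'joint_efforts': array([ 5.48021053e-04, -4.97481179e+01, -3.89907968e+01, -1.57961733e-05,
        7.11871631e-03, -2.44801794e-05]), 'tool_pos': array([ 236.83315129, -577.90701324,  252.43580049]), 'ee_rot': array([[ 9.25356456e-01,  3.79097992e-01, -3.76457301e-04],
       [ 3.79098113e-01, -9.25355254e-01,  1.50817136e-03],
       [ 2.23387994e-04, -1.53831036e-03, -9.99998792e-01]]), 'wrist_force': array([-0.19473722, -0.0376312 ,  0.47993768]), 'torque': array([ 0.04496302, -0.00155865,  0.00554454]), 'gripper_width': 1.001602549336721}
```

View pics/top0.png

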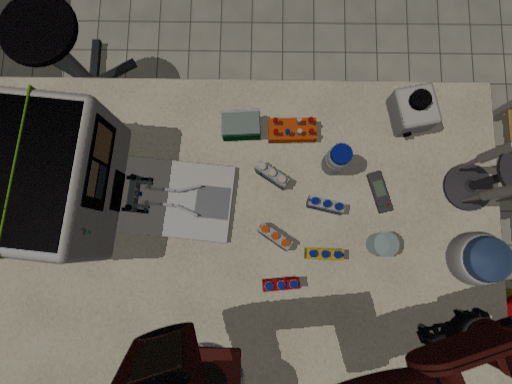

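View pics/scene0.png

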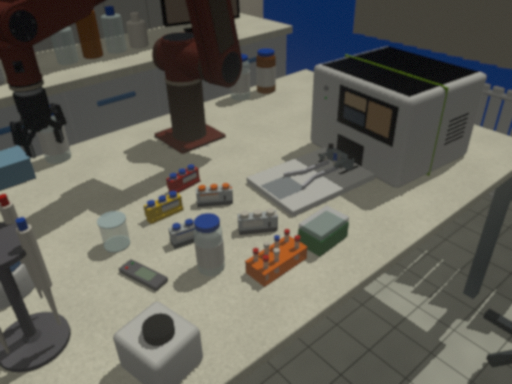

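View pics/wrist0.png

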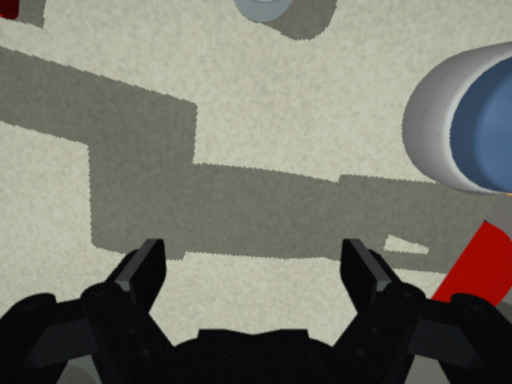

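```bash
cat > h.py <<'E'
import numpy as np, cv2
from plant import r
def ray(name,px,pose=None):
    c=r.get_calibration(name);K=np.array(c["K"])
    d=np.linalg.inv(K)@np.array([px[0],px[1],1.])
    if name=="wrist":
        p,R=pose; M=np.array(c["mount"])
        Rc=R@M[:3,:3]; o=p+R@M[:3,3]
    else: Rc=np.array(c["orientation"]);o=np.array(c["position"])
    return o,Rc@d
def onz(name,px,z,pose=None):
    o,d=ray(name,px,pose); return o+d*(z-o[2])/d[2]
def proj(name,P,pose=None):
    c=r.get_calibration(name);K=np.array(c["K"])
    if name=="wrist":
        p,R=pose; M=np.array(c["mount"]); Rc=R@M[:3,:3]; o=p+R@M[:3,3]
    else: Rc=np.array(c["orientation"]);o=np.array(c["position"])
    q=K@(Rc.T@(np.asarray(P,float)-o)); return q[:2]/q[2]
def crop(src,dst,x0,y0,x1,y1,f):
    im=cv2.imread(src)[y0:y1,x0:x1]; cv2.imwrite(dst,cv2.resize(im,None,fx=f,fy=f,interpolation=cv2.INTER_CUBIC))
E
python3 - <<'E'
from h import *
crop("pics/top0.png","pics/ct1.png",250,150,360,300,4)
crop("pics/top0.png","pics/ct2.png",100,140,250,260,5)
im=cv2.imread("pics/top0.png");hsv=cv2.cvtColor(im,cv2.COLOR_BGR2HSV)
m=cv2.inRange(hsv,(105,120,60),(125,255,255))
n,l,s,c=cv2.connectedComponentsWithStats(m)
for i in range(1,n):
    if s[i,4]>8: print(s[i],c[i].round(1),onz("top",c[i],62).round(1))
for p in [(165,240),(175,162),(236,165),(230,242),(201,187),(200,215)]: print(p,onz("top",p,22).round(0))
E
```

```text
[286 129   4   5  17] [287.4 131.1] [ 753.8 -233.3   62. ]
[331 144  22  21 360] [341.2 153.8] [ 685.1 -396.5   62. ]
[309 197  10   7  45] [314.5 200.3] [ 541.9 -315.1   62. ]
[324 200   7   7  43] [327.1 203.1] [ 534.  -352.5   62. ]
[335 203   8   7  43] [338.9 206.1] [ 525.8 -387.2   62. ]
[310 250   7   7  42] [313.1 253.1] [ 386.4 -310.4   62. ]
[322 251   8   7  41] [325.2 253.7] [ 385.4 -345.6   62. ]
[334 251  10   7  46] [338.2 254.3] [ 384.4 -383.5   62. ]
[290 281  10   7  50] [294.1 283.8] [ 297.7 -255.3   62. ]
[266 283   7   7  42] [268.8 286.1] [ 289.8 -182.5   62. ]
[278 282   7   7  42] [281.2 284.9] [ 293.7 -218.2   62. ]
(165, 240) [417. 135.  22.]
(175, 162) [661. 116.  22.]
(236, 165) [654. -76.  22.]
(230, 242) [414. -64.  22.]
(201, 187) [582.  31.  22.]
(200, 215) [495.  31.  22.]
```

View pics/ct1.png

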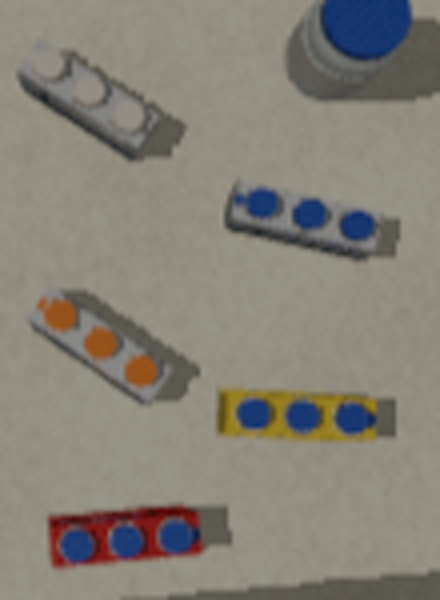

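View pics/ct2.png

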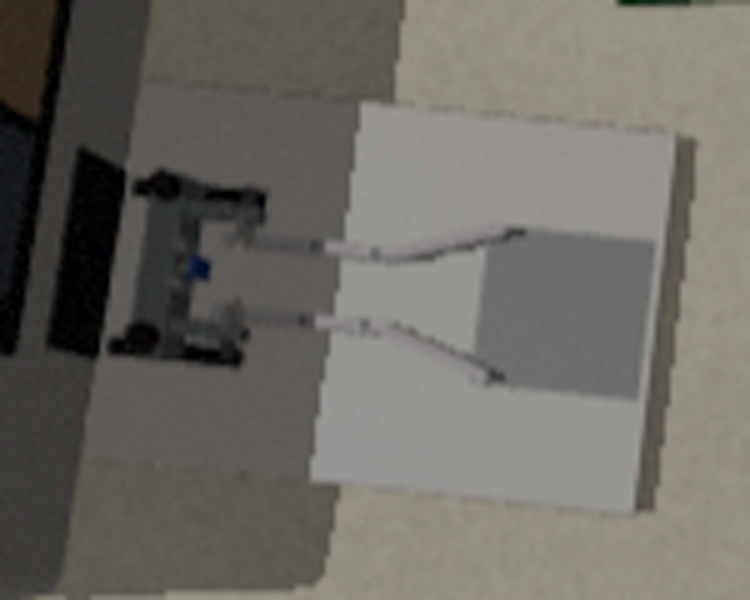

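Candidates: light body with blue caps at (327,205), yellow body with blue caps at (326,254), red body with blue caps at (281,285). Red and yellow are excluded by the task, so the light-grey one at (327,205) is meant. The enlarged crop confirms its light body, three blue caps, and a small nose mark at its left end (+y). The lane runs right to left in the top view, mouth at (201,201), blue docking plate at (140,194).

Run:
```python
from h import *
def R(yaw):
    c,s=np.cos(yaw),np.sin(yaw); return np.array([[c,s,0],[s,-c,0],[0,0,-1.]])
for nm,p in [("cass",(534,-352,250)),("cassg",(534,-352,40)),("lane",(540,10,250)),("place",(540,-30,62)),("pushend",(540,150,62))]:
    for y in (77,90,257-360,-90):
        q=r.inverse_kinematics(np.array(p,float),R(np.radians(y))); print(nm,y,None if q is None else np.round(q,2))
```

```text
cass 77 [-0.71  0.26  1.49 -0.    1.4  -0.48]
cass 90 [-0.71  0.26  1.49 -0.    1.4  -0.71]
cass -103 [-0.71  0.26  1.49 -0.    1.4   2.66]
cass -90 [-0.71  0.26  1.49 -0.    1.4   2.44]
cassg 77 [-0.71  0.48  1.63 -0.    1.04 -0.48]
cassg 90 [-0.71  0.48  1.63 -0.    1.04 -0.71]
cassg -103 [-0.71  0.48  1.63 -0.    1.04  2.66]
cassg -90 [-0.71  0.48  1.63 -0.    1.04  2.44]
lane 77 [-0.13  0.02  1.75 -0.    1.37  0.1 ]
lane 90 [-0.13  0.02  1.75 -0.    1.37 -0.13]
lane -103 None
lane -90 None
place 77 [-0.2   0.24  1.89 -0.    1.01  0.03]
place 90 [-0.2   0.24  1.89 -0.    1.01 -0.2 ]
place -103 None
place -90 None
pushend 77 [ 0.13  0.29  1.84 -0.    1.02  0.36]
pushend 90 [ 0.13  0.29  1.84 -0.    1.02  0.13]
pushend -103 None
pushend -90 None
```

```bash
cat >> h.py <<'E'
def Rt(yaw):
    c,s=np.cos(yaw),np.sin(yaw); return np.array([[c,s,0],[s,-c,0],[0,0,-1.]])
def snap(nm):
    o=r.get_obs(); pose=(np.array(o["tool_pos"]),np.array(o["ee_rot"])); im=r.capture("wrist")
    cv2.imwrite(f"pics/{nm}.png",im[:,:,::-1]); np.savez(f"pics/{nm}.npz",p=pose[0],R=pose[1]); return im,pose
def load(nm):
    d=np.load(f"pics/{nm}.npz"); return d["p"],d["R"]
E
python3 - <<'E'
from h import *
r.movep(np.array([540,30,260.]),Rt(np.pi/2)); r.wait(0.2)
snap("wl")
r.movep(np.array([531,-362,230.]),Rt(np.radians(77))); r.wait(.2)
snap("wc"); print(r.get_obs()["time"])
for n in("wl","wc"): crop(f"pics/{n}.png",f"pics/{n}b.png",0,0,512,384,1.5)
E
```

```text
4.525
```

View pics/wlb.png

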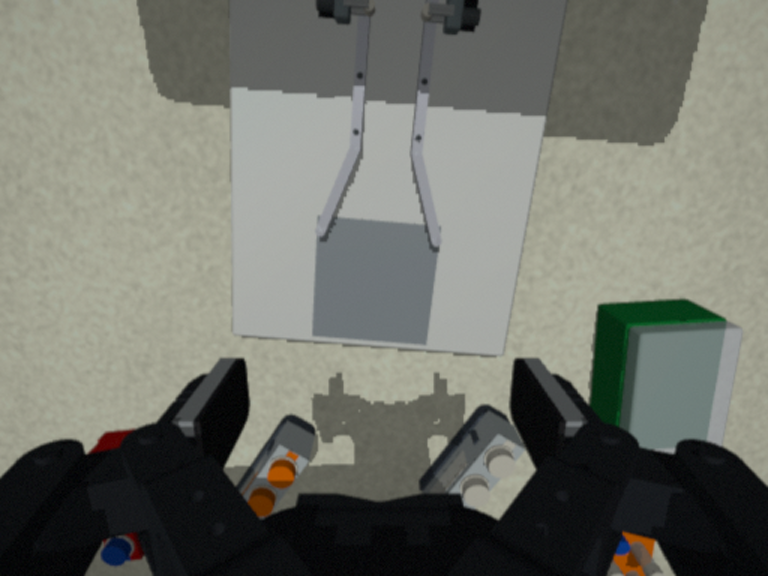

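View pics/wcb.png

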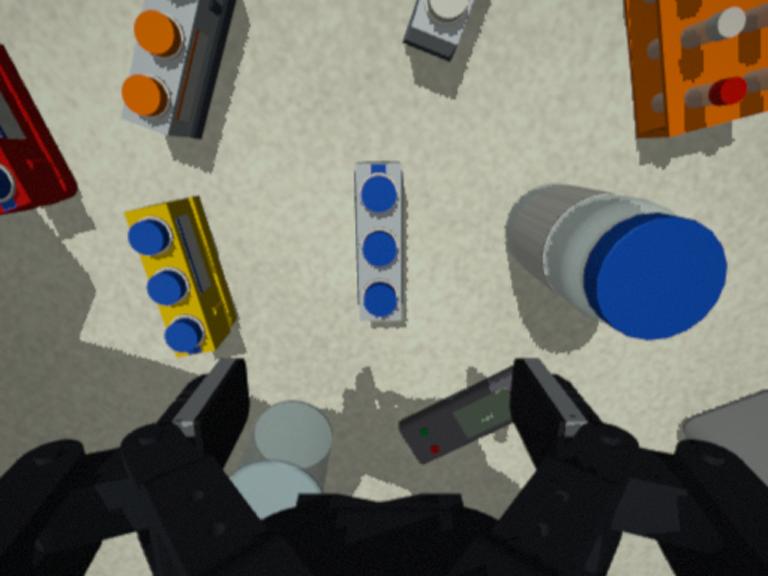

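Run:
```python
from h import *
crop("pics/wl.png","pics/wl2.png",195,0,315,170,3.5)
im=cv2.imread("pics/wc.png");hsv=cv2.cvtColor(im,cv2.COLOR_BGR2HSV)
m=cv2.inRange(hsv,(100,130,60),(130,255,255))
n,l,s,c=cv2.connectedComponentsWithStats(m)
pose=load("wc");print(pose[0])
for i in range(1,n):
    if s[i,4]>15 and 200<c[i][0]<300: print(s[i],c[i].round(1),onz("wrist",c[i],61,pose).round(1))
```

```text
[ 531.66435584 -360.85589898  230.35604006]
[248 110   9   5  45] [252. 112.] [ 546.6 -300.7   61. ]
[241 118  23  24 436] [252.  129.2] [ 543.1 -316.4   61. ]
[242 154  22  24 414] [252.6 165.5] [ 535.7 -351.3   61. ]
[243 188  21  23 387] [253.1 199.4] [ 528.1 -386.3   61. ]
```

View pics/wl2.png

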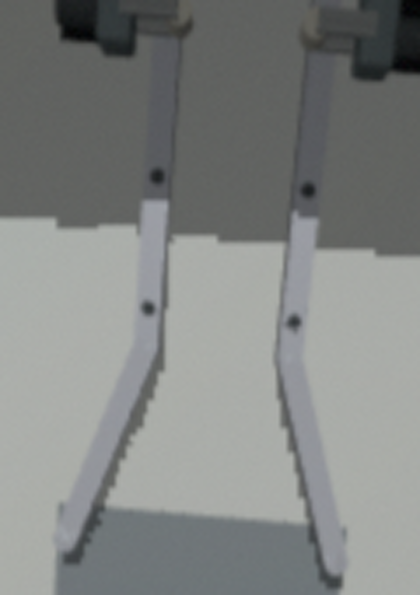

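Run:
```python
from h import *
pose=load("wl");print(pose[0])
f=lambda u,v,z=36:onz("wrist",(u/3.5+195-.36,v/3.5-.36),z,pose)
P={}
for k,(u,v) in dict(bLf=(157,176),bRf=(308,190),bLn=(148,308),bRn=(294,322),tL=(159,347),tR=(277,357),mL=(66,542),mR=(334,569)).items():
    P[k]=f(u,v); print(k,P[k].round(1))
for a,b in (("bLf","bRf"),("bLn","bRn"),("tL","tR"),("mL","mR")):
    d=P[b]-P[a];print(a,b,"mid",((P[a]+P[b])/2).round(1),"dist",np.linalg.norm(d).round(1),"yaw of perpendicular",np.degrees(np.arctan2(d[0],-d[1])).round(1), np.degrees(np.arctan2(d[1],d[0])+np.pi/2).round(2))
for k in("L","R"):
    d=P[f"b{k}f"]-P[f"b{k}n"];print(k,np.degrees(np.arctan2(d[1],d[0])))
# deck edges z=22 , full-res/1.5 px
g=lambda u,v:onz("wrist",(u/1.5-.17,v/1.5-.17),22,pose)
for p in [(234,334),(503,355),(232,90),(545,115)]: print(p,g(*p).round(1))
# top view crop5
h=lambda u,v,z=36:onz("top",(u/5+100-.4,v/5+140-.4),z)
for p in [(518,233),(495,378),(390,258),(372,322),(317,246),(303,321)]: print("top",p,h(*p).round(1))
for p in [(677,135),(637,510)]: print("topdeck",h(*p,22).round(1))
```

```text
[540.05780276  29.38252471 259.94527108]
bLf [527.8 153.3  36. ]
bRf [573.9 149.3  36. ]
bLn [524.5 115.2  36. ]
bRn [570.6 111.   36. ]
tL [527.8 103.4  36. ]
tR [565.4 100.3  36. ]
mL [495.8  40.8  36. ]
mR [586.   31.5  36. ]
bLf bRf mid [550.9 151.3  36. ] dist 46.2 yaw of perpendicular 85.1 85.11
bLn bRn mid [547.5 113.1  36. ] dist 46.3 yaw of perpendicular 84.8 84.77
tL tR mid [546.6 101.9  36. ] dist 37.7 yaw of perpendicular 85.3 85.32
mL mR mid [540.9  36.2  36. ] dist 90.7 yaw of perpendicular 84.1 84.13
L 84.99032410328081
R 85.02695093363135
(234, 334) [415.1 -51.5  22. ]
(503, 355) [651.2 -71.7  22. ]
(232, 90) [432.1 145.2  22. ]
(545, 115) [667.3 127.6  22. ]
top (518, 233) [582.9  22.5  36. ]
top (495, 378) [493.3  33.1  36. ]
top (390, 258) [566.  100.7  36. ]
top (372, 322) [526.2 109.9  36. ]
top (317, 246) [572.7 146.2  36. ]
top (303, 321) [526.1 152.3  36. ]
topdeck [649. -73.  22.]
topdeck [415.4 -54.6  22. ]
```

Run:
```python
from h import *
C=np.array([535.5,-351.6]); Rg=Rt(np.radians(77.9))
r.command_gripper(0.8,40)
r.movep(np.array([*C,110]),Rg)
r.line_to(np.array([*C,41.]),rate=80); r.wait(.1)
o=r.get_obs(); print(o["tool_pos"].round(2),o["wrist_force"].round(2))
r.command_gripper(0.0,40); o=r.get_obs(); print(o["gripper_width"],o["wrist_force"].round(2),o["tool_pos"].round(2))
r.line_to(np.array([*C,150.]),rate=120); r.wait(.1)
o=r.get_obs(); print(o["time"],o["gripper_width"],o["wrist_force"].round(2),o["tool_pos"].round(2))
snap("g1")
```

```text
[ 536.03 -352.03   41.86] [ 0.55  0.45 -0.6 ]
0.3440004070756309 [-1.6  -0.31  3.31] [ 535.52 -351.73   41.41]
8.1 0.3441879228126394 [-1.14 -0.78 -3.69] [ 534.83 -351.04  148.5 ]
```

View pics/g1.png

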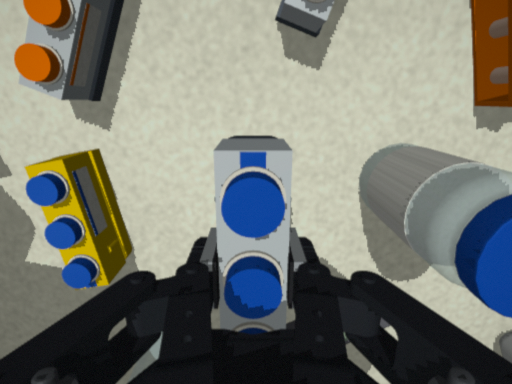

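Run:
```python
from h import *
pose=load("g1"); P=onz("wrist",(253,287),pose[0][2]+20,pose); d=pose[1].T@(P-pose[0]); print("midcap in tool",d.round(1))
d0=d[0] if abs(d[0])<8 else 0.
u=np.array([np.cos(np.radians(85)),np.sin(np.radians(85))]);T=np.array([546.6,102.])
C=T-93*u-d0*u; Rl=Rt(np.radians(85))
r.line_to(np.array([*C,150.]),rate=200,attitude=Rl)
r.line_to(np.array([*C,75.]),rate=80)
r.line_to(np.array([*C,66.5]),rate=25); r.wait(.15)
f0=r.get_obs()["wrist_force"][2]; print(f0)
z=66.5
while z>60:
    z-=.5; r.line_to(np.array([*C,z]),rate=15); o=r.get_obs(); print(z,o["tool_pos"][2].round(2),o["wrist_force"].round(1))
    if o["wrist_force"][2]-f0>2.5: break
print(o["time"]); snap("pl")
```

```text
midcap in tool [  2.4   1.8 -20. ]
-3.786922554616253
66.0 66.01 [-0.4 -0.6 -4.3]
65.5 65.47 [ 0.1 -0.5 -4.1]
65.0 64.94 [ 0.3  0.2 -3.8]
64.5 64.46 [-0.5  0.2 -3.6]
64.0 63.96 [-0.1 -0.4 -3.5]
63.5 63.49 [-0.3 -0.2 -3.3]
63.0 63.43 [-2.7 -0.8  3.2]
13.5667
```

View pics/pl.png

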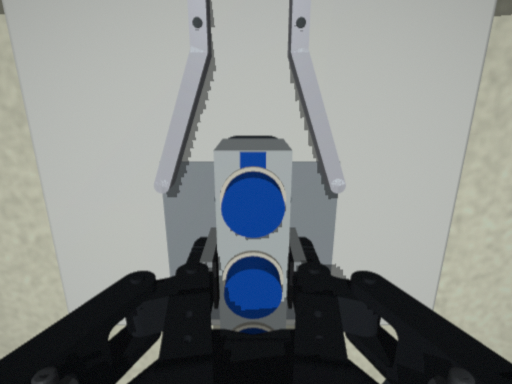

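Run:
```python
from h import *
u=np.array([np.cos(np.radians(85)),np.sin(np.radians(85))]);T=np.array([546.6,102.]); Rl=Rt(np.radians(85))
r.command_gripper(0.75); r.wait(.1)
o=r.get_obs();p=o["tool_pos"].copy();print(o["gripper_width"],o["wrist_force"].round(1))
r.line_to(np.array([p[0],p[1],135.]),rate=80)
B=T-188*u
r.line_to(np.array([*B,135.]),rate=150)
snap("rl"); r.command_gripper(0.0,40); print(r.get_obs()["time"],r.get_obs()["gripper_width"])
im=r.capture("top");cv2.imwrite("pics/top1.png",im[:,:,::-1]);crop("pics/top1.png","pics/top1c.png",100,140,280,260,4)
```

```text
0.749642445216405 [-0.3  0.5 -0.3]
16.6333 -0.0020036591865900417
```

View pics/rl.png

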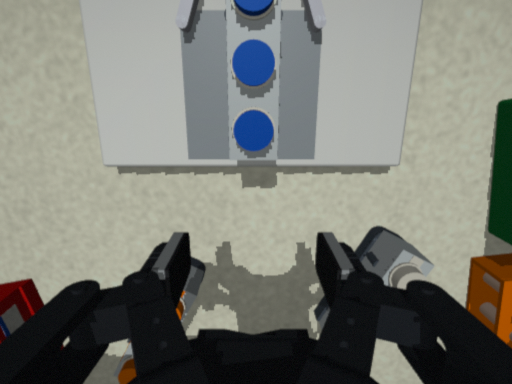

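View pics/top1c.png

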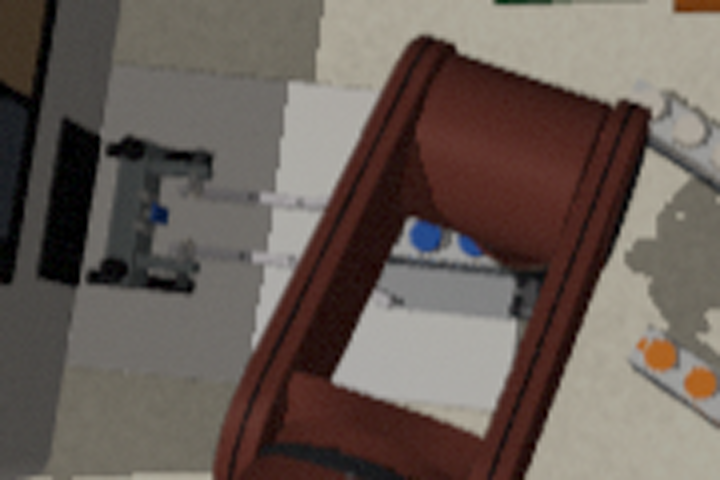

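```bash
cat > push.py <<'E'
from h import *
u=np.array([np.cos(np.radians(85)),np.sin(np.radians(85))]);T=np.array([546.6,102.]); Rl=Rt(np.radians(85)); Z=61.
def at(s): return np.array([*(T+s*u),Z])
def sense(n=2):
    f=[];
    for _ in range(n):
        o=r.get_obs(); f.append(-(o["wrist_force"][:2]@u)); 
        if n>1: r.wait(.02)
    return np.mean(f),(o["tool_pos"][:2]-T)@u,o["time"],o
E
python3 - <<'E'
from push import *
r.line_to(at(-188),rate=120,attitude=Rl); r.wait(.1)
f0,s,t,o=sense(4); print("base",f0,s,t); np.save("f0.npy",f0)
s=-188; L=[]
r.line_to(at(-164),rate=60); s=-164
while s<-36:
    s+=3 if s>-154 else 2
    r.line_to(at(s),rate=40); f,a,t,o=sense(1); L.append((s,round(a,1),round(f-f0,1),round(t,2)))
    if f-f0>8: print("HIGH"); break
print(L); snap("p1")
E
```

```text
base -0.22048094283466457 -188.21765913938083 17.6
[(-162, np.float64(-162.1), np.float64(0.2), 18.42), (-160, np.float64(-160.2), np.float64(1.7), 18.67), (-158, np.float64(-157.9), np.float64(1.7), 18.92), (-156, np.float64(-155.8), np.float64(2.1), 19.17), (-154, np.float64(-153.7), np.float64(0.1), 19.42), (-152, np.float64(-151.7), np.float64(1.2), 19.67), (-149, np.float64(-148.6), np.float64(0.1), 19.92), (-146, np.float64(-145.7), np.float64(0.4), 20.17), (-143, np.float64(-142.7), np.float64(0.1), 20.42), (-140, np.float64(-139.7), np.float64(0.5), 20.67), (-137, np.float64(-136.7), np.float64(0.9), 20.92), (-134, np.float64(-133.7), np.float64(1.1), 21.17), (-131, np.float64(-130.7), np.float64(-0.0), 21.42), (-128, np.float64(-127.7), np.float64(0.5), 21.67), (-125, np.float64(-124.7), np.float64(0.4), 21.92), (-122, np.float64(-121.7), np.float64(0.3), 22.17), (-119, np.float64(-118.7), np.float64(-0.6), 22.42), (-116, np.float64(-115.8), np.float64(0.6), 22.67), (-113, np.float64(-112.8), np.float64(0.3), 22.92), (-110, np.float64(-109.7), np.float64(0.9), 23.17), (-107,
[... 553 characters left out ...]
 (-74, np.float64(-73.7), np.float64(0.9), 26.17), (-71, np.float64(-70.7), np.float64(0.4), 26.42), (-68, np.float64(-67.7), np.float64(0.8), 26.67), (-65, np.float64(-64.7), np.float64(1.3), 26.92), (-62, np.float64(-61.7), np.float64(0.7), 27.17), (-59, np.float64(-58.7), np.float64(1.0), 27.42), (-56, np.float64(-55.7), np.float64(1.2), 27.67), (-53, np.float64(-52.7), np.float64(2.5), 27.92), (-50, np.float64(-49.8), np.float64(1.7), 28.17), (-47, np.float64(-46.9), np.float64(2.2), 28.42), (-44, np.float64(-44.1), np.float64(3.4), 28.67), (-41, np.float64(-41.3), np.float64(4.5), 28.92), (-38, np.float64(-38.4), np.float64(5.0), 29.17), (-35, np.float64(-35.4), np.float64(5.4), 29.42)]
```

View pics/p1.png

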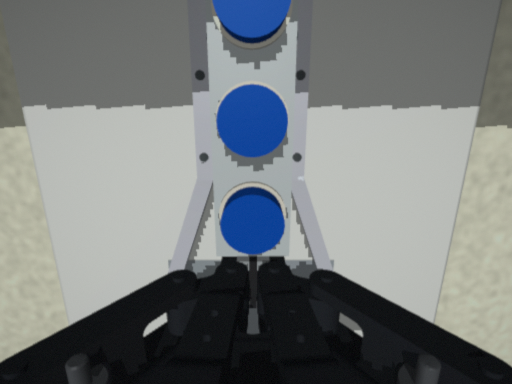

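Run:
```python
from push import *
f0=float(np.load("f0.npy")); s=-35.; L=[]; f=5; pk=0
while s<30:
    s+=1.0 if f<6 else .5
    r.line_to(at(s),rate=20); f,a,t,o=sense(1); f-=f0; L.append(f"{s:.1f} {a:.2f} {f:.1f}")
    if f>=13.5 or t>48: break
print(L,t)
```

```text
['-34.0 -34.54 5.3', '-33.0 -33.51 5.9', '-32.0 -32.45 4.9', '-31.0 -31.41 5.2', '-30.0 -30.41 3.7', '-29.0 -29.39 4.6', '-28.0 -28.43 5.1', '-27.0 -27.44 5.1', '-26.0 -26.42 5.1', '-25.0 -25.45 4.9', '-24.0 -24.44 4.8', '-23.0 -23.49 5.5', '-22.0 -22.48 4.5', '-21.0 -21.50 5.0', '-20.0 -20.47 6.1', '-19.5 -20.06 5.4', '-18.5 -19.01 6.5', '-18.0 -18.58 5.4', '-17.0 -17.56 6.1', '-16.5 -17.08 5.8', '-15.5 -16.04 6.0', '-15.0 -15.60 6.6', '-14.5 -15.13 5.9', '-13.5 -14.09 5.6', '-12.5 -13.25 6.8', '-12.0 -13.07 7.5', '-11.5 -12.73 8.1', '-11.0 -12.57 9.9', '-10.5 -12.43 11.7', '-10.0 -12.11 13.4', '-9.5 -11.66 11.9', '-9.0 -11.11 12.3', '-8.5 -10.53 12.1', '-8.0 -9.92 12.1', '-7.5 -9.28 11.5', '-7.0 -8.60 9.1', '-6.5 -7.93 9.4', '-6.0 -7.24 9.2', '-5.5 -6.58 8.1', '-5.0 -5.92 6.7', '-4.5 -5.26 5.7', '-3.5 -4.67 8.4', '-3.0 -4.62 9.6', '-2.5 -4.61 12.2', '-2.0 -4.59 14.3'] 40.7167
```

Run:
```python
from push import *
r.line_to(at(-12),rate=30); r.line_to(at(-40),rate=80)
p=at(-40);p[2]=150; r.line_to(p,rate=150); r.wait(.2); pose=snap("h1")[1]; im=cv2.imread("pics/h1.png")
hsv=cv2.cvtColor(im,cv2.COLOR_BGR2HSV);m=cv2.inRange(hsv,(100,130,60),(130,255,255))
n,l,s,c=cv2.connectedComponentsWithStats(m)
R=np.array([u,[-u[1],u[0]]])
for i in range(1,n):
    if s[i,4]>30: P=onz("wrist",c[i],83,pose);print(s[i],c[i].round(1),(R@(P[:2]-T)).round(1))
im=r.capture("scene");cv2.imwrite("pics/sc2.png",im[:,:,::-1]);crop("pics/sc2.png","pics/sc2c.png",230,110,400,230,4)
print(r.get_obs()["time"],r.get_obs()["wrist_force"])
```

```text
[ 233   25   40   45 1391] [252.3  47. ] [62.2 -0.5]
[ 235   93   37   39 1111] [253.1 111.9] [26. -1.]
42.7417 [-0.54528123 -0.20369294  0.05292173]
```

View pics/h1.png

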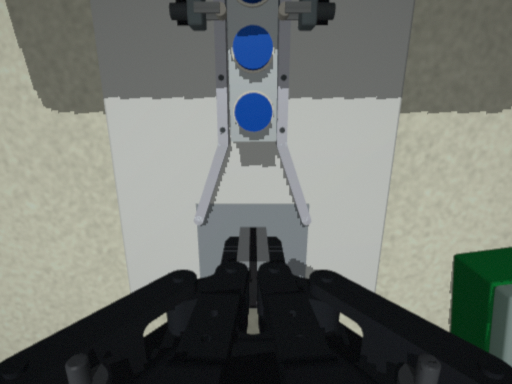

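View pics/sc2c.png

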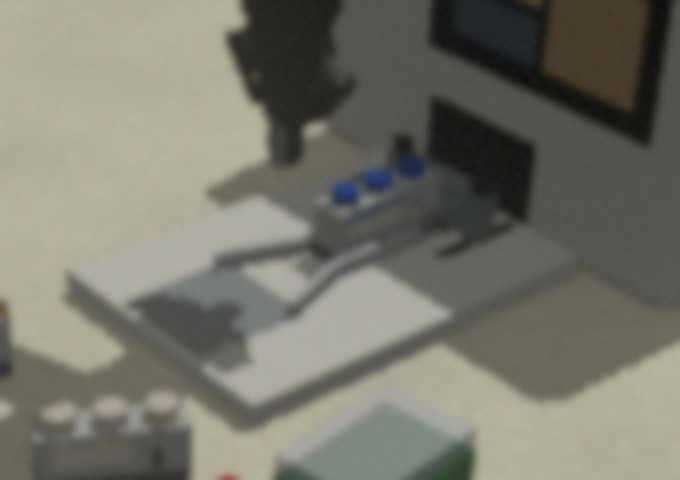

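Run:
```python
from plant import r
print(r.close_job())
```

```text
the job is handed in; nothing more can be done
None
```

The blue-capped cassette is home in the lane and the job is handed in. The hand-in reports no verdict, and I had no direct reading of the docking plate.

- **Placing:** I gripped the light-bodied, blue-capped cassette and lowered it until I felt the deck, about 6.5 N above its hanging weight. I released it upright with its nose about 38 mm before the throat.
- **Pushing:** The push went in small steps with closed fingers. Force rose to about 13.4 N, higher than the 7 to 11 N you gave because about 5 N of lane friction came on top. It then fell to 5.7 N as the cassette clicked over. It rose again against the hard stop with the fingers no longer advancing, and I stopped at 14.3 N.
- **Checks after backing off:**
  - The cap measurement puts the nose about 117 mm past the throat, which agrees with where the fingers stopped, so I saw no spring-back.
  - The cassette sits 0.5 to 1 mm off the lane centre and within about 0.015 rad of its line.
  - The wrist force was about zero with the arm clear.
- **Bystanders:** The last pictures showed no sign of disturbance, but I did not measure their positions again. The clock read 42.7 s before hand-in.

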